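# Test the bench trip switch, then seat and hold its inspection label

### The job

Do the routine check of the bench's grey trip unit: press the yellow test button so that the red-knobbed lever drops, then lift the lever back up to its rest. After that take the black label holder out of the wooden block, push it upright down behind the orange lip on the unit's far side (its front), against the sprung clip, until it is fully home, without forcing it, and finish while still holding it pressed home. Do not let go, and leave the jar, the spool and the mallet where they are.

Things in the scene. Friction and masses are not known exactly. Their poses are not given: they have to be found in the camera images.
- unit: Grey trip unit, a box fixed to the bench, 120 (x) by 260 (y) by 70 mm high. Origin: centre of its underside. Its front face (unit x = -60 mm) looks away from the robot, turned up to 15 degrees; unit x points to its back (towards the robot), y to its left end (the robot's right), z up. On top: yellow button (left), red-knobbed lever (middle). Before the front, near its right end: the orange lip.
- lip (a point): Middle of the orange lip's inner face, at the top of its upright part (unit x = -69, y = -80, 52 mm above the bench). The lip is 78 mm long, 4 mm thick, with a lead-in leaning outward up to 60 mm. Between lip and front face is the pocket: 9 mm wide, 70 mm long between end cheeks (52 mm high), open on top. The front face behind it rises to 70 mm.
- pocket_home (a point): In the unit, axes as unit: the point where the middle of the label holder's underside lies when fully home. It is in the middle of the pocket (unit x = -64.5, y = -80), 22 mm above the bench, 30 mm below the lip's upright part (48 mm below the unit's top).
- clip (a joint): Sprung steel clip (40 mm long) in the bottom of the pocket that the holder's underside pushes down: 0 = raised (its top 30 mm above the bench), 0.008 m = pressed down against its stop (22 mm above the bench), which is fully home. It pushes back with 3 N at the start of its travel and 8 N at the stop, and pops the holder up by 8 mm when let go.
- button (a joint): Test button travel: 0 = up, 0.007 m = fully pressed; 1.5 N to start, 5 N when fully down; springs back. It trips the lever in the last 3 mm of its travel.
- button_top (a point): Centre of the top of the yellow round test button, 28 mm across, 90 mm above the bench when up, on a black square housing (45 mm wide, top 80 mm above the bench) near the unit's left end, at unit x = -6, y = 90.
- lever (a joint): Trip lever angle in rad: 0 = up at rest, leaning back 12 degrees (0.21 rad) from vertical; it grows as the lever drops towards the front (unit -x, away from the robot), 1.2 = fully dropped. The lever is weighted (70 g): forward of the vertical it falls by itself to 1.2, behind it it falls back to 0. When tripped it drops within about a second.
- lever_hinge (a point): Middle of the lever's hinge, which lies along the unit's y axis, at unit x = 10, y = 10, 66 mm above the bench.
- lever_ball (a point): Centre of the red ball knob, 22 mm across, at the end of the lever (10 mm steel rod), 65 mm from the hinge: 130 mm above the bench when up; when dropped it is 54 mm in front of the hinge, 102 mm above the bench.
- holder: Label holder: black flat plate 6 (x) by 50 (y) by 95 mm (z) high, 60 g, with a blank white card with a green band on each face (both faces alike, either may face out). Origin: centre of its underside; the lowest 5 mm is only 4 mm thick. It stands loose and upright in the slot of the wooden block, its underside 20 mm above the bench, its upper 70 mm free.
- woodblock: Pale wooden block fixed to the bench, 90 (x) by 110 (y) by 45 mm high, with a slot 8 by 54 mm along its y axis at the centre, 25 mm deep. Origin: centre of its underside. It stands to the left or right of the unit.
- jar: Bystander: closed jar with blue cap, 64 mm across, 85 mm high, loose. Origin: centre of its underside. Stands on the other side of the unit from the block.
- spool: Bystander: red thread spool, 40 mm across, 44 mm high, standing loose beside the unit. Origin: centre of its underside.
- mallet: Bystander: wooden mallet, 230 mm long, head 45 by 70 by 45 mm, lying loose on the bench beyond the unit's front. Origin: on the bench under a point of the handle, 90 mm from the head's centre; x points to the head.
Not all that is in view belongs to the job. Of the things like the holder, leave any that is blue or pink; of the rest the larger one is meant.

How it is judged:
By the outcome, as a careful person would: the job done as asked, in the order asked, and still so for the second after the job is handed in, while the arm keeps its last pose, push and grip.
It also fails if it takes over 67 s, if anything falls off the work surface, if the arm or the gripper's body presses on something with over 40 N, if the wrist force passes 120 N, or if a joint passes its speed limit or range.

### The arm

A 7-joint arm with a two-finger parallel gripper is mounted at the origin on the work surface. World frame = base frame: x ahead of the robot, y to its left, z up, the work surface at z = 0. Lengths are in m, angles in rad, forces in N, time in s.
With the tool pointing down it reaches from about 0.4 to 0.875 m from the base axis. Payload 19.3 kg.
Tool frame: the origin (TCP) lies at the very end of the fingers, on their centre line; the grasp point (between the pads) lies 19 mm behind it; x points along the fingers, y is the direction in which the jaws open and shut, and the axes are right-handed (so a half turn about x gives the same grasp; the last joint's range is limited). The gripper opens to 85 mm and grips with 20 to 120 N. Pads are 22 mm wide; open, the fingers measure 114 mm over their backs; the gripper's body (76 mm by 85 mm) begins 54 mm behind the grasp point. The pads swing forward as they close: fully open they stand 13 mm farther back than shut.
Start: joints at [1.073, 0.521, -0.036, 1.599, 0.021, 1.021, -0.113], TCP at [0.259, -0.569, 0.231] pointing down, gripper open.
Joint ranges: [-2.91, 2.91], [-0.3, 2.13], [-1.5, 1.42], [0.17, 2.43], [-1.26, 4.41], [0.16, 1.93], [-2.52, 2.52]. Speed limits (rad/s): [1.89, 1.89, 2.39, 2.39, 3.01, 3.01, 3.01].

### API

Orientations are given as [roll, pitch, yaw] about the fixed x, y, z axes, in that order (R = Rz(yaw) Ry(pitch) Rx(roll)).
In Python, from workcell import read_state, viewer, bot gives the robot as it stands.
- The arm moves only by the shell command python3 -m inch 'ROWS' [FORCE]. ROWS is a JSON object of lists of equal length, an entry for each row: "grip": the gripper command: -1 is fully open, 1 is shut, values between are in proportion; "dp": the shift along the tool's x, y, z in cm, a list of three; "rot": the turn, a rotation vector about the tool's x, y, z in degrees, a list of three. In form: {"grip": [grip, ...], "dp": [[dx, dy, dz], ...], "rot": [[rx, ry, rz], ...]}. A call has 1 to 10 rows; each row is the pose to reach, as a shift and turn from the pose commanded when the call began, along the tool's axes at that moment; what a row does not reach only later rows make up. A row lasts 1/10 s, in which the tool goes at most 50 mm and 8.59 degrees, less where a joint would pass 70% of its speed; a pose out of reach is approached as far as the arm can. A call with a gripper value outside its range is refused whole. The fingers move at their own pace and stop on an object; FORCE is the grip in N (left out, the last holds). Time passes only in rows, so rows that repeat a pose let the fingers close. It gives the time, the measured TCP pose, the force and the opening at its end, in the units of the state.
- read_state(): the state, without advancing time (a new reading comes with each control period).
- viewer.get_image(name): name is "scene" or "side" or "wrist"; returns (picture, depth): 384x512x3 uint8, red, green, blue; 384x512 float32, m along the optical axis (not along the pixel's ray), 0 where there is no reading.
- viewer.camera_model(name): a dict with "K" (3x3 intrinsics, pixels), "camera_from_world" (4x4, takes a point from world to camera coordinates). Camera axes: x right, y down, z forward; pixel columns grow to the right and rows downward; lengths in m; the calibration is good to about 2 mm. A picture is of the moment at which its call begins: read the wrist's pose just before it. camera_model takes no time and is no camera call; for the wrist camera it gives the pose at the moment of the call.
- bot.close_job(): hands the job in, once; it reports no verdict.
The state is a dict: "clock": time; "joint_pos": joint angles; "joint_vel": joint speeds; "joint_efforts": joint torques, N m; "ee_pos": TCP position; "ee_rot": TCP orientation; "contact_force": force on the tool from outside, world axes, zero at the start; "moment": the same for the moment, N m; "finger_gap": opening from 0.0 (shut) to 1.0 (fully open).
Only numpy, scipy, OpenCV 4.12 (cv2) and the standard library are available. Lean on these libraries where they do the work, as an engineer would, in place of code of your own. Each camera call takes 0.05 s, during which the arm holds its last target.

## Working session

There is one attempt and no reset: what is moved stays moved. The work goes in short steps, Python scripts to look and compute and a shell command to move; the robot and the scene stay as the last step left them, time stands still between calls to the robot, and variables do not carry over. Pictures are saved under pics/ and viewed, and the job is handed in when it is done.

```bash
ls; mkdir -p pics; python3 - <<'E'
from workcell import read_state, viewer, bot
import cv2
s=read_state(); print({k:s[k] for k in s})
for n in ["scene","side","wrist"]:
    im,d=viewer.get_image(n); cv2.imwrite(f"pics/{n}0.png",im[:,:,::-1])
    m=viewer.camera_model(n); print(n,m["K"],m["camera_from_world"])
    import numpy as np; np.savez(f"pics/{n}0.npz",im=im,d=d,K=m["K"],T=m["camera_from_world"])
E
```

```text
pics
{'clock': 0.0, 'joint_pos': array([ 1.0727938 ,  0.52200779, -0.0363166 ,  1.59998756,  0.02118229,
        1.02111542, -0.11279336]), 'joint_vel': array([ 6.39035515e-05, -7.66707491e-05, -1.25944920e-03, -1.11200039e-03,
       -6.65947280e-06,  2.37618840e-04, -2.14069380e-03]), 'joint_efforts': array([ 2.92282202e-04, -9.27111554e+01,  1.97974853e+00, -3.69925153e+01,
        1.80127082e-02,  8.14740022e-03,  6.44597463e-06]), 'ee_pos': array([ 0.25912165, -0.56838637,  0.23073705]), 'ee_rot': array([-1.50759894,  1.56966254,  2.06177391]), 'contact_force': array([-1.35641622, -0.50115718, -0.11917837]), 'moment': array([ 0.03654378,  0.02765369, -0.03034182]), 'finger_gap': 0.9981114013592985}
scene [[352.81178002   0.         248.0515999 ]
 [  0.         352.81178002 189.15283903]
 [  0.           0.           1.        ]] [[ 0.73426056  0.6787014   0.01502773 -0.47508967]
 [ 0.39932917 -0.4139053  -0.81805784 -0.13496438]
 [-0.54899694  0.60666862 -0.5749396   1.27133246]
 [ 0.          0.          0.          1.        ]]
side [[356.4587691    0.         261.176331  ]
 [  0.         356.4587691  193.95142804]
 [  0.           0.           1.        ]] [[-0.93844017 -0.3450231  -0.01700317  0.59702981]
 [-0.18284441  0.53788095 -0.82295322  0.16574208]
 [ 0.29308355 -0.76918343 -0.56785464  0.80019114]
 [ 0.          0.          0.          1.        ]]
wrist [[291.35992748   0.         255.22411887]
 [  0.         291.35992748 187.25002548]
 [  0.           0.           1.        ]] [[ 0.41531295 -0.90967698 -0.00171571 -0.62455703]
 [-0.86623776 -0.39605525  0.30458561 -0.03846015]
 [-0.27775404 -0.12501213 -0.95248342  0.37950331]
 [ 0.          0.          0.          1.        ]]
```

View pics/scene0.png

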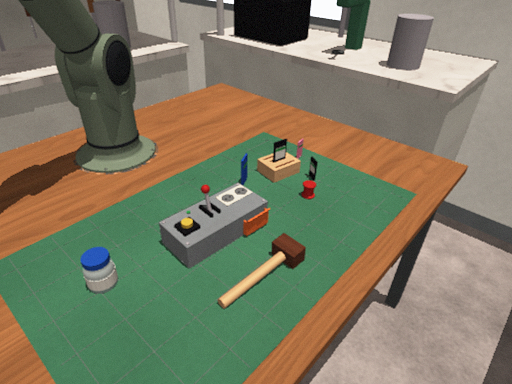

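View pics/side0.png

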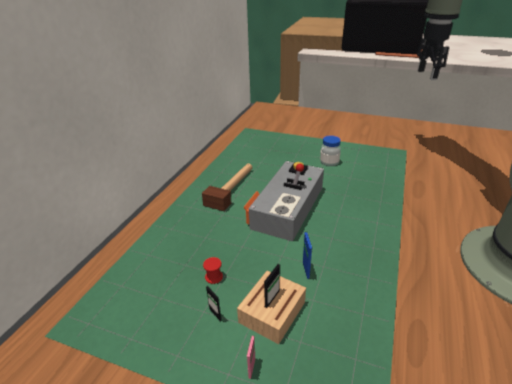

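View pics/wrist0.png

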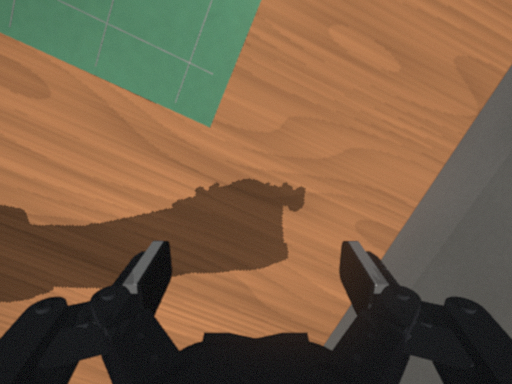

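The scene view has four things like the holder:
- a black plate in the block: scene (280,151), side (272,285)
- a smaller black plate standing loose: scene (313,168), side (213,302)
- a blue plate: scene (244,168), side (307,253)
- a pink plate: scene (300,148), side (251,357)

By the description it is the black one in the wooden block. I'll check that in a close crop.

```bash
cat > h.py <<'E'
import numpy as np, cv2
def load(f):
    z=np.load(f); return z['im'],z['d'],z['K'],z['T']
def back(K,T,u,v,z):
    p=np.array([(u-K[0,2])*z/K[0,0],(v-K[1,2])*z/K[1,1],z]); return T[:3,:3].T@(p-T[:3,3])
def ray(K,T,u,v):
    o=-T[:3,:3].T@T[:3,3]; d=T[:3,:3].T@np.array([(u-K[0,2])/K[0,0],(v-K[1,2])/K[1,1],1.]); return o,d/np.linalg.norm(d)
def plane(K,T,u,v,h):
    o,d=ray(K,T,u,v); return o+d*(h-o[2])/d[2]
def tri(a,b):
    (o1,d1),(o2,d2)=a,b
    A=np.stack([d1,-d2],1); t=np.linalg.lstsq(A,o2-o1,rcond=None)[0]
    p,q=o1+d1*t[0],o2+d2*t[1]; return (p+q)/2,np.linalg.norm(p-q)
def proj(K,T,P):
    c=T[:3,:3]@np.asarray(P)+T[:3,3]; p=K@c; return p[:2]/p[2]
def cloud(d,K,T):
    v,u=np.indices(d.shape); x=(u-K[0,2])*d/K[0,0]; y=(v-K[1,2])*d/K[1,1]
    c=np.stack([x,y,d],-1).reshape(-1,3); return ((c-T[:3,3])@T[:3,:3]).reshape(d.shape+(3,))
def hsv(im): return cv2.cvtColor(im,cv2.COLOR_RGB2HSV)
E
python3 - <<'E'
from h import *
out=[]
im,*_=load('pics/scene0.npz'); a=cv2.resize(im[125:275,150:350],(800,600),interpolation=cv2.INTER_CUBIC); cv2.imwrite('pics/c1.png',a[:,:,::-1])
im,*_=load('pics/side0.npz'); a=cv2.resize(im[150:380,190:340],(520,600*230//200*0+797),interpolation=cv2.INTER_CUBIC); a=cv2.resize(a,(391,600)); cv2.imwrite('pics/c2.png',a[:,:,::-1])
for n in ['scene','side']:
    im,d,K,T=load(f'pics/{n}0.npz'); H=hsv(im); P=cloud(d,K,T)
    for nm,lo,hi in [('yellow',(22,150,120),(35,255,255)),('red',(0,170,90),(4,255,255)),('red2',(175,170,90),(180,255,255)),('orange',(5,190,140),(14,255,255)),('blue',(108,150,50),(125,255,255))]:
        m=cv2.inRange(H,lo,hi); k,l,st,c=cv2.connectedComponentsWithStats(m)
        for i in range(1,k):
            if st[i,4]>25:
                q=P[l==i]; q=q[d[l==i]>0]; print(n,nm,c[i].round(1),st[i],np.median(q,0).round(3),q.max(0).round(3))
E
```

```text
scene yellow [186.6 221.4] [181 218  12   8  69] [ 0.571 -0.132  0.088] [ 0.584 -0.113  0.09 ]
scene red [308.7 188.8] [302 180  14  19 168] [0.659 0.252 0.038] [0.672 0.335 0.044]
scene red [204.7 188.3] [201 185   8   8  50] [ 0.551 -0.054  0.134] [0.559 0.077 0.14 ]
scene orange [257.  215.5] [244 209  25  14  59] [0.653 0.028 0.058] [0.658 0.072 0.061]
scene orange [256.1 226.4] [246 219  21  16  87] [0.649 0.024 0.019] [0.655 0.065 0.029]
scene blue [243.7 169.5] [241 154   6  31 119] [0.475 0.166 0.046] [0.481 0.315 0.095]
scene blue [ 94.8 258.3] [ 81 247  28  24 512] [ 0.52  -0.335  0.083] [ 0.544 -0.307  0.085]
side red [299.5 167.1] [296 164   8   7  39] [ 0.545 -0.043  0.137] [ 0.554 -0.039  0.143]
side red [212.4 269.8] [204 258  18  25 346] [0.649 0.269 0.045] [0.67  0.28  0.049]
side blue [331.2 140.9] [323 137  17   9 130] [ 0.512 -0.316  0.088] [ 0.54  -0.303  0.091]
side blue [307.  255.5] [303 233   9  45 196] [0.462 0.187 0.055] [0.477 0.199 0.099]
```

View pics/c1.png

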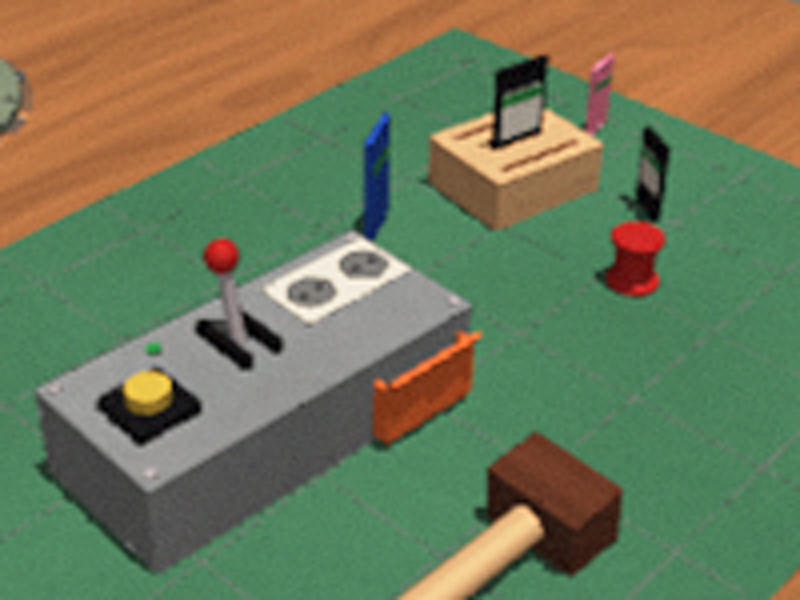

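View pics/c2.png

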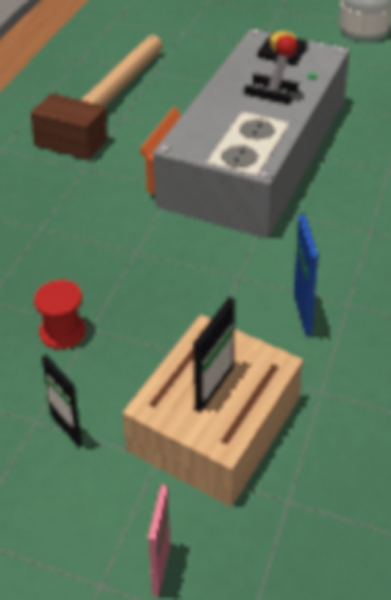

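The crop shows the black plate with its white card and green band in the middle slot of the wooden block, scene (280,151). The loose black plate at (313,168) is smaller. Next I'll fit the unit, block and holder.

```bash
cat > m1.py <<'E'
from h import *
for n in ['scene','side']:
    im,d,K,T=load(f'pics/{n}0.npz'); P=cloud(d,K,T); H=hsv(im)
    for nm,h,S,(x0,x1,y0,y1) in [('unit',.07,(.12,.26),(.45,.72,-.22,.14)),('block',.045,(.09,.11),(.35,.75,.2,.5))]:
        m=(abs(P[...,2]-h)<.006)&(d>0)&(P[...,0]>x0)&(P[...,0]<x1)&(P[...,1]>y0)&(P[...,1]<y1)
        if nm=='unit': m&=(H[...,1]<70)
        if nm=='block': m&=(H[...,0]<25)&(H[...,1]>40)&(H[...,2]>110)
        k,l,st,c=cv2.connectedComponentsWithStats(m.astype(np.uint8)); i=1+st[1:,4].argmax()
        vv,uu=np.where(l==i)
        Q=np.array([plane(K,T,u,v,h) for u,v in zip(uu,vv)])
        r=cv2.minAreaRect((Q[:,:2]*1000).astype(np.float32)); print(n,nm,len(Q),'medz',np.median(P[l==i][:,2]).round(4),[np.round(x,2) for x in r], cv2.boxPoints(r).round(1).tolist())
    # black holder
    m=(P[...,2]>.052)&(P[...,2]<.13)&(d>0)&(P[...,0]>.45)&(P[...,0]<.75)&(P[...,1]>.2)&(P[...,1]<.5)
    k,l,st,c=cv2.connectedComponentsWithStats(m.astype(np.uint8))
    for i in range(1,k):
        if st[i,4]>30:
            q=P[l==i]; print(n,'plate',c[i].round(1),st[i],q.min(0).round(3),q.max(0).round(3),np.median(q,0).round(3))
            mm=q[:,:2].mean(0); w,V=np.linalg.eigh(np.cov(q[:,:2].T)); print('  axis',V[:,1].round(3),np.sqrt(w).round(4))
A=load('pics/scene0.npz');B=load('pics/side0.npz')
print('ball',tri(ray(A[2],A[3],204.7,188.3),ray(B[2],B[3],299.5,167.1)))
print('spool',tri(ray(A[2],A[3],308.7,188.8),ray(B[2],B[3],212.4,269.8)))
for u,v in [(186.6,221.4)]: print('button plane',plane(A[2],A[3],u,v,.09))
E
python3 m1.py
```

```text
scene unit 2756 medz 0.0681 [array([576.97, -44.86]), array([259.37, 121.78]), np.float64(85.84)] [[506.79998779296875, -169.8000030517578], [628.2999877929688, -178.60000610351562], [647.0999755859375, 80.0999984741211], [525.7000122070312, 88.9000015258789]]
scene block 404 medz 0.0429 [array([507.49, 299.85]), array([113.44,  94.31]), np.float64(76.82)] [[448.6000061035156, 255.39999389648438], [540.5, 233.89999389648438], [566.2999877929688, 344.29998779296875], [474.5, 365.79998779296875]]
scene plate [279.8 149.2] [273 139  14  21 221] [0.495 0.278 0.053] [0.511 0.331 0.115] [0.504 0.301 0.084]
  axis [0.207 0.978] [0.0018 0.0152]
scene plate [314.  161.9] [311 157   7  11  42] [0.591 0.336 0.053] [0.623 0.358 0.071] [0.61  0.345 0.062]
  axis [-0.881  0.473] [0.0015 0.0119]
side unit 2248 medz 0.0732 [array([569.86, -40.72]), array([271.25, 122.89]), np.float64(85.99)] [[499.1000061035156, -171.6999969482422], [621.7000122070312, -180.3000030517578], [640.5999755859375, 90.30000305175781], [518.0, 98.9000015258789]]
side block 1903 medz 0.0474 [array([501.09, 305.12]), array([115.77,  92.94]), np.float64(78.75)] [[444.20001220703125, 257.3999938964844], [535.4000244140625, 239.3000030517578], [558.0, 352.79998779296875], [466.79998779296875, 371.0]]
side plate [271.8 283.9] [264 263  17  43 428] [0.493 0.279 0.052] [0.509 0.33  0.12 ] [0.5   0.31  0.093]
  axis [0.226 0.974] [0.0016 0.0152]
side plate [212.6 295.1] [206 285  14  21 126] [0.587 0.338 0.052] [0.622 0.36  0.076] [0.603 0.351 0.067]
  axis [-0.881  0.472] [0.0014 0.0117]
side plate [250.7 349. ] [247 335   8  28 123] [0.492 0.408 0.052] [0.501 0.445 0.074] [0.495 0.43  0.069]
  axis [-0.136  0.991] [0.0015 0.0116]
ball (array([ 0.54695433, -0.0515151 ,  0.13079269]), np.float64(0.0005500428630492857))
spool (array([0.65394079, 0.25934795, 0.02430766]), np.float64(2.746539645246631e-05))
button plane [ 0.57286256 -0.13327719  0.09      ]
```

```bash
cat > st.py <<'E'
from workcell import read_state
from scipy.spatial.transform import Rotation as Ro
import numpy as np
np.set_printoptions(precision=4,suppress=True)
def st():
    s=read_state(); R=Ro.from_euler('xyz',s['ee_rot']).as_matrix(); return s,R
if __name__=='__main__':
    s,R=st(); print(s['clock'],'pos',s['ee_pos'],'F',s['contact_force'],'gap',s['finger_gap']);print('R cols x,y,z',R.tolist());print(s['joint_pos'])
E
python3 st.py; python3 - <<'E'
from h import *
A=load('pics/wrist0.npz'); T=A[3]; print(-T[:3,:3].T@T[:3,3], T[:3,:3])
E
```

```text
0.15 pos [ 0.2592 -0.5685  0.2309] F [ 0.057  -0.3053  0.5945] gap 0.9958510995391611
R cols x,y,z [[-0.000409654091320117, 0.4148402582825938, -0.9098941654343963], [0.0007261488769028102, -0.9098938784893915, -0.41484045438619055], [-0.9999996524456066, -0.0008306597157150264, 7.150596234438075e-05]]
[ 1.0728  0.5219 -0.0363  1.5998  0.0212  1.0211 -0.1128]
[ 0.33147957 -0.53593498  0.37211346] [[ 0.41531295 -0.90967698 -0.00171571]
 [-0.86623776 -0.39605525  0.30458561]
 [-0.27775404 -0.12501213 -0.95248342]]
```

```bash
python3 -m inch '{"grip":[1,1,1,1,1,1,1,1,1,1],"dp":[[0,-2,-4],[-1,-5,-9],[-1,-8,-14],[-2,-11,-19],[-2,-14,-24],[-2,-17,-29],[-2,-19.5,-34],[-2,-22,-38.5],[-2,-24,-42.5],[-2,-26,-45.5]],"rot":[[-5,0,0],[-12,0,0],[-19,0,0],[-26,0,0],[-33,0,0],[-40,0,0],[-46,0,0],[-52,0,0],[-57,0,0],[-61.4,0,0]]}' 40
python3 st.py
```

```text
clock: 1.15
ee_pos: [0.5487, -0.1669, 0.2513]
ee_rot: [0.803, 1.571, -0.836]
contact_force: [0.2, -1.0, 0.4]
finger_gap: 0.002
1.15 pos [ 0.5487 -0.1669  0.2513] F [ 0.1577 -0.9717  0.4114] gap 0.0015630339357141333
R cols x,y,z [[6.771565417296177e-05, 0.9976789525608654, -0.06809334058220867], [-7.497841961295881e-05, -0.06809333548149599, -0.9976789523896156], [-0.9999999948964133, 7.266401397876265e-05, 7.019340638725335e-05]]
[ 0.4859  0.4421 -0.406   1.7017  0.1975  1.0382 -0.0541]
```

```bash
cat > shot.py <<'E'
import sys,cv2,numpy as np
from workcell import viewer,read_state
n,tag=sys.argv[1],sys.argv[2]
m=viewer.camera_model(n); im,d=viewer.get_image(n)
cv2.imwrite(f"pics/{n}{tag}.png",im[:,:,::-1]); np.savez(f"pics/{n}{tag}.npz",im=im,d=d,K=m["K"],T=m["camera_from_world"])
E
python3 shot.py wrist 1
```

```text
(no output)
```

View pics/wrist1.png

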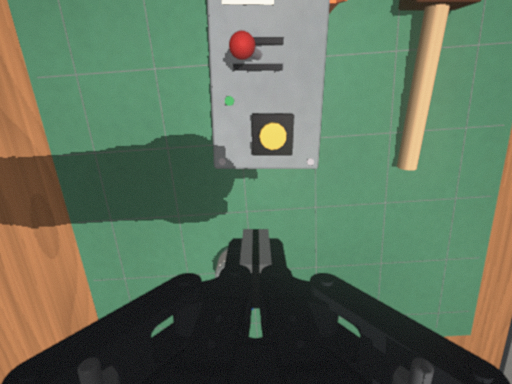

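The wrist view shows the button at (273,136), the ball at (242,44) and the unit's left end edge at row 167.

```bash
cat > m2.py <<'E'
from h import *
import sys
im,d,K,T=load(sys.argv[1]); H=hsv(im); P=cloud(d,K,T)
def blob(lo,hi,h,nm):
    m=cv2.inRange(H,lo,hi); k,l,st,c=cv2.connectedComponentsWithStats(m)
    for i in range(1,k):
        if st[i,4]>40: q=P[l==i]; print(nm,c[i].round(1),st[i],'plane',(plane(K,T,*c[i],h)*1000).round(1),'depthmed',(np.median(q,0)*1000).round(1))
blob((22,150,120),(35,255,255),.09,'yellow')
blob((0,170,90),(4,255,255),.130,'red')
m=(abs(P[...,2]-.07)<.007)&(H[...,1]<70)&(P[...,0]>.45)&(P[...,0]<.72)&(P[...,1]>-.25)&(P[...,1]<.15)
k,l,st,c=cv2.connectedComponentsWithStats(m.astype(np.uint8)); i=1+st[1:,4].argmax(); vv,uu=np.where(l==i)
Q=np.array([plane(K,T,u,v,.07) for u,v in zip(uu,vv)]); r=cv2.minAreaRect((Q[:,:2]*1000).astype(np.float32)); print(np.median(P[l==i][:,2]),r,cv2.boxPoints(r).round(1).tolist())
E
python3 m2.py pics/wrist1.npz
```

```text
red [241.5  44.5] [230  32  24  26 498] plane [546.6 -49.3 130. ] depthmed [546.8 -50.4 136.9]
0.06870575682382715 ((567.6820068359375, -86.2729721069336), (166.7779998779297, 118.43479919433594), 85.99075317382812) [[502.79998779296875, -165.3000030517578], [620.9000244140625, -173.60000610351562], [632.5999755859375, -7.199999809265137], [514.4000244140625, 1.100000023841858]]
```

```bash
python3 - <<'E'
from h import *
im,d,K,T=load('pics/wrist1.npz'); H=hsv(im); print(H[136,273],d[136,273])
m=cv2.inRange(H,(18,120,100),(40,255,255)); k,l,st,c=cv2.connectedComponentsWithStats(m)
for i in range(1,k):
    if st[i,4]>100: print(c[i],st[i],plane(K,T,*c[i],.09))
E
```

```text
[ 25 140 243] 0.3020728
[272.49585406 135.68490879] [259 122  28  28 603] [ 0.57018803 -0.13057556  0.09      ]
```

```bash
python3 -m inch '{"grip":[1,1,1,1,1,1],"dp":[[1,1,-2],[4,1.9,-3.8],[8,1.9,-3.8],[11,1.9,-3.8],[13,1.9,-3.8],[13,1.9,-3.8]],"rot":[[0,0,0],[0,0,0],[0,0,0],[0,0,0],[0,0,0],[0,0,0]]}'
python3 st.py; python3 shot.py wrist 2; python3 - <<'E'
from h import *
from st import st
s,R=st(); im,d,K,T=load('pics/wrist2.npz')
m=cv2.inRange(hsv(im),(18,120,100),(40,255,255)); k,l,stt,c=cv2.connectedComponentsWithStats(m)
for i in range(1,k):
    if stt[i,4]>100: print(c[i],stt[i],plane(K,T,*c[i],.09))
print(proj(K,T,s['ee_pos']))
E
```

```text
clock: 1.8
ee_pos: [0.5678, -0.1317, 0.1187]
ee_rot: [-1.715, 1.566, 2.926]
contact_force: [-0.3, -0.0, 0.2]
finger_gap: -0.001
1.8 pos [ 0.5678 -0.1317  0.1187] F [-0.3467 -0.0497  0.1654] gap -0.001471346427071025
R cols x,y,z [[-0.0044022557566875675, 0.9974600797973645, -0.0710915561433818], [0.0009650741308184219, -0.07108797412385601, -0.9974695827777846], [-0.9999898443365185, -0.004459724834657841, -0.000649675476218553]]
[ 0.3823  0.619  -0.365   1.7911  0.295   0.7899 -0.2022]
[257.9672 215.2523] [ 237  197   42   40 1189] [ 0.5711 -0.1263  0.09  ]
[254.6833 247.4102]
```

View pics/wrist2.png

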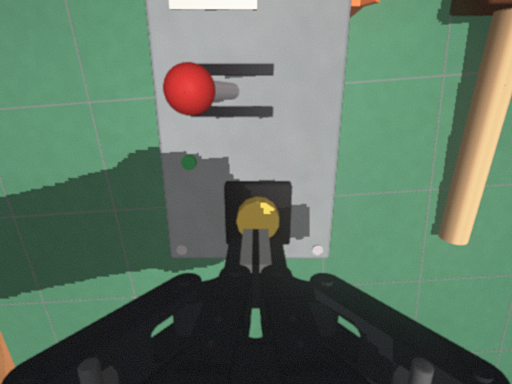

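```bash
python3 -m inch '{"grip":[1,1,1,1,1,1,1],"dp":[[1,0.2,-0.3],[2,0.2,-0.3],[2.6,0.2,-0.3],[3.0,0.2,-0.3],[3.3,0.2,-0.3],[3.5,0.2,-0.3],[3.5,0.2,-0.3]],"rot":[[0,0,0],[0,0,0],[0,0,0],[0,0,0],[0,0,0],[0,0,0],[0,0,0]]}'; python3 st.py
```

```text
clock: 2.55
ee_pos: [0.5715, -0.1292, 0.0863]
ee_rot: [-1.465, 1.571, -3.108]
contact_force: [-3.1, 0.6, 2.4]
finger_gap: 0.002
2.55 pos [ 0.5715 -0.1292  0.0863] F [-3.1075  0.5608  2.4271] gap 0.001532736855160269
R cols x,y,z [[-0.0001644642633112925, 0.9974449284668122, -0.07143939828513546], [-5.56383856553655e-06, -0.07143940016290842, -0.9974449418756947], [-0.999999986460275, -0.00016364657027989615, 1.7298850879227112e-05]]
[ 0.3627  0.6668 -0.3463  1.8041  0.3216  0.7264 -0.2292]
```

```bash
python3 -m inch '{"grip":[1,1,1,1],"dp":[[0.2,0,0],[0.4,0,0],[0.5,0,0],[0.5,0,0]],"rot":[[0,0,0],[0,0,0],[0,0,0],[0,0,0]]}'; python3 st.py; python3 shot.py wrist 3
```

```text
clock: 2.95
ee_pos: [0.5718, -0.1292, 0.0827]
ee_rot: [0.849, 1.57, -0.793]
contact_force: [-12.0, 1.9, 29.4]
finger_gap: 0.003
2.95 pos [ 0.5718 -0.1292  0.0827] F [-11.9918   1.9423  29.4036] gap 0.0033499538798837376
R cols x,y,z [[0.0006806999359202648, 0.9974380505641085, -0.07153231391803361], [-0.0006916078847167273, -0.0715318438110871, -0.9974380767744533], [-0.9999995291629548, 0.0007284283472624997, 0.000641144298788171]]
[ 0.3605  0.672  -0.3437  1.8058  0.3252  0.7188 -0.2324]
```

View pics/wrist3.png

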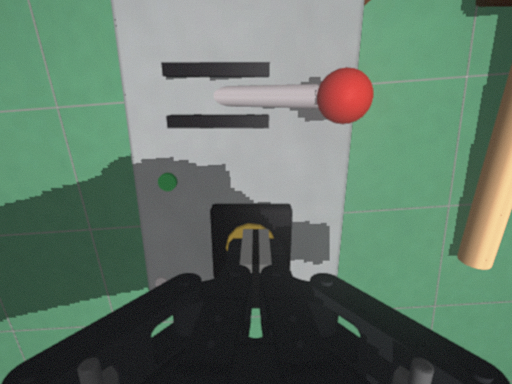

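The lever has dropped. The ball is at (345,96), toward the front, and the button was fully bottomed at z=0.083. Moving in front of the ball.

```bash
python3 -m inch '{"grip":[1,1,1,1,1,1,1,1],"dp":[[-2,0,0],[-5,0,0],[-6,2,-2],[-6,4.5,-5],[-6,6.5,-7.5],[-6,7.3,-8.2],[-6,7.3,-8.2],[-6,7.3,-8.2]],"rot":[[0,0,0],[0,0,0],[0,0,0],[0,0,0],[0,0,0],[0,0,0],[0,0,0],[0,0,0]]}'; python3 st.py; python3 shot.py wrist 4;python3 shot.py scene 4;python3 - <<'E'
from h import *
for n in ['wrist','scene']:
    im,d,K,T=load(f'pics/{n}4.npz')
    m=cv2.inRange(hsv(im),(0,150,80),(5,255,255)); k,l,stt,c=cv2.connectedComponentsWithStats(m)
    for i in range(1,k):
        if stt[i,4]>25: print(n,c[i],stt[i],plane(K,T,*c[i],.102))
E
```

```text
clock: 3.8
ee_pos: [0.6497, -0.0535, 0.1409]
ee_rot: [-0.797, 1.57, -2.44]
contact_force: [-0.1, 0.2, 0.7]
finger_gap: 0.003
3.8 pos [ 0.6497 -0.0535  0.1409] F [-0.0974  0.183   0.7268] gap 0.0028698016977123935
R cols x,y,z [[-0.0007065214695040622, 0.9974125296218808, -0.07188704042241656], [-0.0005971545175151305, -0.07188746635824333, -0.9974125703975636], [-0.9999995721168562, -0.000661765724000063, 0.0006463994362602699]]
[ 0.2262  0.6839 -0.3657  1.5875  0.2876  0.9245 -0.3108]
wrist [201.48066298 220.49309392] [187 206  31  30 724] [ 0.61459652 -0.05364482  0.102     ]
scene [308.50276243 189.01657459] [302 180  14  19 181] [0.71167254 0.15979558 0.102     ]
scene [222.82142857 210.53571429] [219 207   9   8  56] [ 0.61560012 -0.05678997  0.102     ]
```

View pics/wrist4.png

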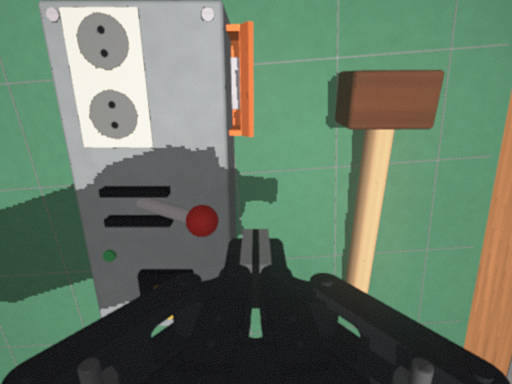

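View pics/scene4.png

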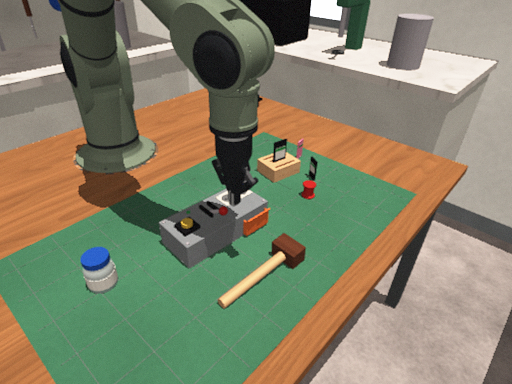

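```bash
python3 -m inch '{"grip":[1,1,1,1,1,1,1,1],"dp":[[2.5,0,0],[4.5,0,0],[5.2,-0.2,0],[5.2,-1.0,0],[5.2,-1.6,0],[4.7,-2.1,0],[4.2,-2.6,0],[4.0,-2.9,0]],"rot":[[0,0,0],[0,0,0],[0,0,0],[0,0,0],[0,0,0],[0,0,0],[0,0,0],[0,0,0]]}'; python3 st.py; python3 shot.py wrist 5
```

```text
clock: 4.7
ee_pos: [0.6247, -0.051, 0.1052]
ee_rot: [1.583, 1.561, -0.06]
contact_force: [15.3, -3.9, 13.5]
finger_gap: 0.002
4.7 pos [ 0.6247 -0.051   0.1052] F [15.3497 -3.912  13.5439] gap 0.002194353532357352
R cols x,y,z [[0.009713003127639869, 0.9973668142999039, -0.07186859747833935], [-0.0005831467324506345, -0.07186632590133368, -0.9974141021367864], [-0.9999526576344158, 0.009729796231391974, -0.00011642664943795067]]
[ 0.224   0.6889 -0.3552  1.6909  0.3123  0.8081 -0.3441]
```

View pics/wrist5.png

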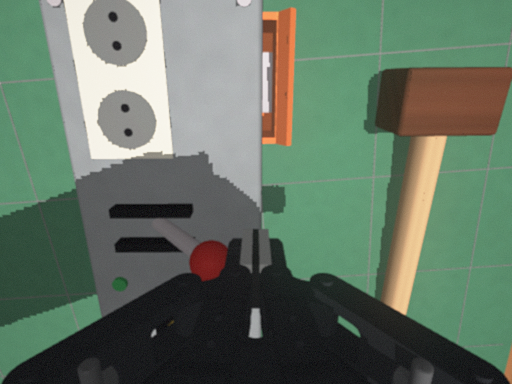

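```bash
python3 -m inch '{"grip":[1,1],"dp":[[0,0,0],[0,0,0]],"rot":[[0,0,0],[0,0,0]]}'; python3 st.py; python3 shot.py wrist 6; python3 - <<'E'
from h import *
for n in ['wrist']:
    im,d,K,T=load(f'pics/{n}6.npz')
    m=cv2.inRange(hsv(im),(0,150,60),(6,255,255)); k,l,stt,c=cv2.connectedComponentsWithStats(m)
    for i in range(1,k):
        if stt[i,4]>25: print(n,c[i],stt[i],plane(K,T,*c[i],.102),np.median(cloud(d,K,T)[l==i],0))
E
```

```text
clock: 4.95
ee_pos: [0.6249, -0.0511, 0.105]
ee_rot: [1.581, 1.561, -0.062]
contact_force: [13.8, -2.9, 13.6]
finger_gap: -0.003
4.95 pos [ 0.6249 -0.0511  0.105 ] F [13.8078 -2.8716 13.5776] gap -0.0027815377462893707
R cols x,y,z [[0.009736306277985884, 0.9973624371880228, -0.07192616510302907], [-0.0006021161930093721, -0.0719237139699492, -0.99740995424392], [-0.9999524197661361, 0.009754396707940205, -9.97432341314497e-05]]
[ 0.2239  0.6895 -0.355   1.6903  0.3124  0.8081 -0.344 ]
wrist [208.01582868 259.82309125] [ 190  241   37   40 1074] [ 0.59888633 -0.05973434  0.102     ] [ 0.60318319 -0.04786136  0.12145885]
```

The finger and ball are friction-wedged at about 14 N: the tool rose too little. I'll continue while rising along the arc.

```bash
python3 -m inch '{"grip":[1,1,1,1],"dp":[[-0.7,0,0],[-1.2,-0.4,0],[-1.6,-0.9,0],[-1.9,-1.4,0]],"rot":[[0,0,0],[0,0,0],[0,0,0],[0,0,0]]}'; python3 st.py; python3 shot.py wrist 7; python3 - <<'E'
from h import *
for n in ['wrist']:
    im,d,K,T=load(f'pics/{n}7.npz')
    m=cv2.inRange(hsv(im),(0,150,60),(6,255,255)); k,l,stt,c=cv2.connectedComponentsWithStats(m)
    for i in range(1,k):
        if stt[i,4]>25: print(n,c[i],stt[i],plane(K,T,*c[i],.102),np.median(cloud(d,K,T)[l==i],0))
E
```

```text
clock: 5.4
ee_pos: [0.6073, -0.0496, 0.1213]
ee_rot: [1.495, 1.569, -0.147]
contact_force: [3.2, -1.2, 6.2]
finger_gap: -0.0
5.4 pos [ 0.6073 -0.0496  0.1213] F [ 3.2196 -1.1869  6.2373] gap -0.00043816048377718974
R cols x,y,z [[0.001567616362829094, 0.9974387351040841, -0.07150882667827779], [-0.00023222256227128923, -0.07150854950955299, -0.9974399598069659], [-0.999998744325022, 0.001580209164889268, 0.00011952980648111122]]
[ 0.2332  0.6482 -0.3655  1.7229  0.2989  0.8241 -0.3405]
wrist [211.21792261 254.96435845] [195 235  34  41 982] [ 0.57993032 -0.064952    0.102     ] [ 0.5864723  -0.04720003  0.1322014 ]
```

```bash
python3 -m inch '{"grip":[1,1,1,1,1,1,1],"dp":[[-0.3,-0.6,0],[-0.6,-1.2,0],[-0.8,-1.8,0],[-0.9,-2.4,0],[-0.9,-3.0,0],[-0.9,-3.5,0],[-0.9,-3.5,0]],"rot":[[0,0,0],[0,0,0],[0,0,0],[0,0,0],[0,0,0],[0,0,0],[0,0,0]]}'; python3 st.py; python3 shot.py wrist 8; python3 - <<'E'
from h import *
for n in ['wrist']:
    im,d,K,T=load(f'pics/{n}8.npz')
    m=cv2.inRange(hsv(im),(0,150,60),(6,255,255)); k,l,stt,c=cv2.connectedComponentsWithStats(m)
    for i in range(1,k):
        if stt[i,4]>25: print(n,c[i],stt[i],plane(K,T,*c[i],.13),np.median(cloud(d,K,T)[l==i],0))
E
```

```text
clock: 6.15
ee_pos: [0.5717, -0.047, 0.1292]
ee_rot: [-1.336, 1.57, -2.978]
contact_force: [0.3, 0.4, -0.5]
finger_gap: 0.0
6.15 pos [ 0.5717 -0.047   0.1292] F [ 0.2689  0.4145 -0.4968] gap 0.00010335485199829409
R cols x,y,z [[-0.0006616908501844709, 0.9974607786479337, -0.07121486659592807], [-0.00010911265309593299, -0.07121495377772566, -0.997460985930209], [-0.9999997751297982, -0.0006522403647717945, 0.00015595787522840188]]
[ 0.245   0.5911 -0.3752  1.8126  0.2908  0.7929 -0.3495]
wrist [207.58730159 251.97354497] [ 189  232   39   40 1134] [ 0.54685367 -0.04860761  0.13      ] [ 0.54820247 -0.04516422  0.1358652 ]
```

View pics/wrist8.png

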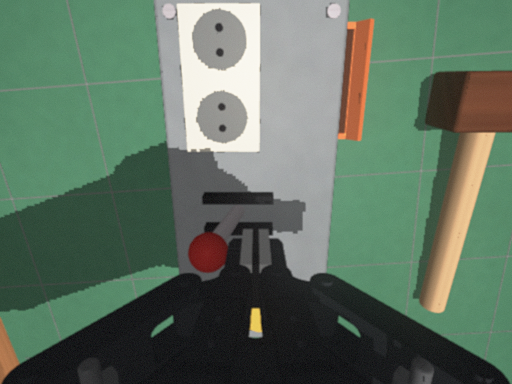

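The lever's ball is back at x=0.547, where it was at rest. I'll retreat, then view the pocket from two wrist positions.

```bash
python3 -m inch '{"grip":[1,1,1,1,-1,-1,-1],"dp":[[0,1,0],[-3,3,-1],[-6.5,5,-2.5],[-9,5.6,-3.1],[-9,5.6,-3.1],[-9,5.6,-3.1],[-9,5.6,-3.1]],"rot":[[0,0,0],[0,0,0],[0,0,0],[0,0,0],[0,0,0],[0,0,0],[0,0,0]]}'; python3 st.py; python3 shot.py wrist 9
```

```text
clock: 6.9
ee_pos: [0.6302, -0.0205, 0.2183]
ee_rot: [-1.387, 1.569, -3.03]
contact_force: [-1.1, 0.4, -0.6]
finger_gap: 0.507
6.9 pos [ 0.6302 -0.0205  0.2183] F [-1.1049  0.3931 -0.6072] gap 0.5070678174386855
R cols x,y,z [[-0.0014394471706327683, 0.9974262669150256, -0.07168521507116882], [-0.00016189428051432975, -0.07168552083699778, -0.9974272704776879], [-0.9999989508904923, -0.0014241384360836329, 0.000264665127992475]]
[ 0.2014  0.5683 -0.3962  1.582   0.243   1.0418 -0.3341]
```

View pics/wrist9.png

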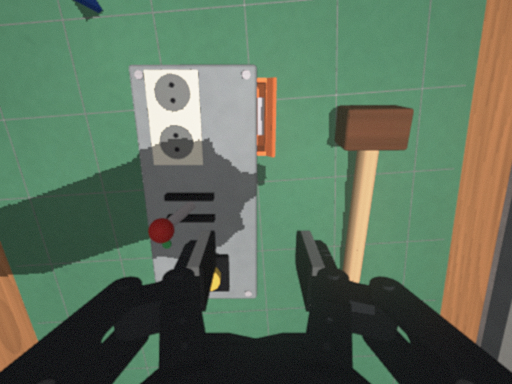

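```bash
python3 - <<'E'
from h import *
im,*_=load('pics/wrist9.npz'); a=cv2.resize(im[55:175,200:300],(500,600),interpolation=cv2.INTER_CUBIC)
im,*_=load('pics/wrist5.npz'); b=cv2.resize(im[0:160,240:310],(262,600),interpolation=cv2.INTER_CUBIC)
cv2.imwrite('pics/c3.png',np.hstack([a,b])[:,:,::-1])
E
cat > m3.py <<'E'
from h import *
import sys
c=np.array
for f in sys.argv[1:]:
    im,d,K,T=load(f'pics/{f}.npz'); H=hsv(im); P=cloud(d,K,T)
    print(f,'cam',-T[:3,:3].T@T[:3,3])
    m=(H[...,0]<15)&(H[...,1]>170)&(H[...,2]>110)&(P[...,0]>.62)&(P[...,0]<.69)&(P[...,1]>-.03)&(P[...,1]<.1)
    k,l,st,ce=cv2.connectedComponentsWithStats(m.astype(np.uint8))
    for i in range(1,k):
        if st[i,4]>40:
            q=P[l==i]; print(' orange',st[i],q.min(0).round(4),q.max(0).round(4))
            t=q[q[:,2]>.05]
            if len(t)>20:
                cc=cv2.fitLine(t[:,:2].astype(np.float32),cv2.DIST_HUBER,0,1e-5,1e-5).ravel(); print('  line',cc.round(4),len(t), 'y range',t[:,1].min(),t[:,1].max(), np.percentile(t[:,2],[5,50,95]))
    # unit top front edge: per row rightmost top pixel
    m=(abs(P[...,2]-.07)<.008)&(H[...,1]<80)&(P[...,0]>.45)&(P[...,0]<.68)&(P[...,1]>-.12)&(P[...,1]<.1)
    k,l,st,ce=cv2.connectedComponentsWithStats(m.astype(np.uint8)); i=1+st[1:,4].argmax(); M=l==i
    pts=[]
    for v in range(im.shape[0]):
        u=np.where(M[v])[0]
        if len(u)>20: pts.append(plane(K,T,u.max()+.5,v,.07)[:2])
    pts=c(pts,np.float32); L=cv2.fitLine(pts,cv2.DIST_HUBER,0,1e-4,1e-4).ravel(); print(' front edge',L.round(4),'ang',np.degrees(np.arctan2(L[0],L[1])).round(2),'x at y=.032:',(L[2]+L[0]/L[1]*(.032-L[3])).round(4),'topz',np.median(P[M][:,2]).round(4))
E
python3 m3.py wrist4 wrist5 wrist9
```

```text
wrist4 cam [0.65667562 0.0246365  0.28209099]
 orange [ 227   22   25  114 1420] [ 0.6347 -0.0047  0.0093] [0.6569 0.0721 0.2821]
  line [0.0729 0.9973 0.6504 0.0367] 1228 y range -0.0046794530611514425 0.07213497507898188 [0.05179174 0.05759052 0.06057169]
 front edge [0.0718 0.9974 0.6355 0.0095] ang 4.12 x at y=.032: 0.6371 topz 0.0689
wrist5 cam [0.630164   0.02710955 0.24646826]
 orange [282   9  13  48 202] [0.6302 0.0271 0.0547] [0.6572 0.0714 0.2465]
  line [0.0624 0.9981 0.6548 0.0613] 202 y range 0.027109547934976268 0.07143162486419394 [0.05762716 0.05960399 0.06094172]
 front edge [ 0.2282  0.9736  0.628  -0.0049] ang 13.19 x at y=.032: 0.6366 topz 0.0689
wrist9 cam [0.63729629 0.05764029 0.35947658]
 orange [267  78   9  78 210] [ 0.6373 -0.004   0.0518] [0.6567 0.0712 0.3595]
  line [0.0684 0.9977 0.6531 0.0428] 210 y range -0.0040034537595030366 0.07124143212674516 [0.05703725 0.05946454 0.06096506]
 front edge [ 0.0698  0.9976  0.6329 -0.0158] ang 4.0 x at y=.032: 0.6362 topz 0.0689
```

View pics/c3.png

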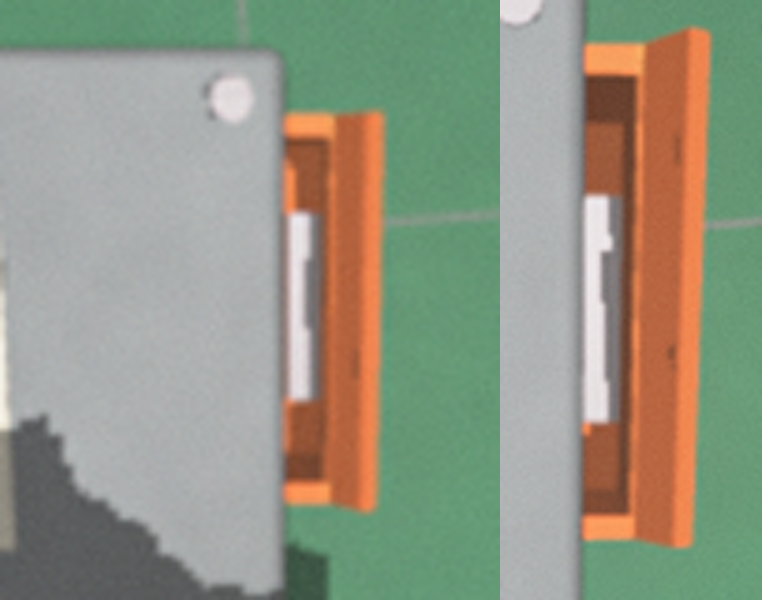

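```bash
python3 - <<'E'
from h import *
for f,e,cr in [('wrist9',(256.6,117),(266.6,117)),('wrist5',(261.9,80),(277.4,80))]:
    im,d,K,T=load(f'pics/{f}.npz')
    print(f,'edge',plane(K,T,*e,.07),'crease',plane(K,T,*cr,.052),'cam',T[2,:3])
z5=load('pics/wrist5.npz');z9=load('pics/wrist9.npz')
# corner screw/back-right corner triangulate: crop coords corner of unit (283,50)
print(plane(z9[2],z9[3],283/5+200,50/5+55,.07))
for a,b in [((332/5+200,137/5+55),((637-500)/3.743+240,73/3.75)),((332/5+200,483/5+55),((630-500)/3.743+240,515/3.75))]:
    print('pocket inner corners',tri(ray(z9[2],z9[3],*a),ray(z5[2],z5[3],*b)))
E
```

```text
wrist9 edge [0.63662122 0.03664065 0.07      ] crease [0.64683862 0.03460419 0.052     ] cam [-0.02332055 -0.30320982 -0.95263842]
wrist5 edge [0.63615196 0.03448703 0.07      ] crease [0.64646551 0.03454867 0.052     ] cam [-0.01283209 -0.30360785 -0.95271066]
[0.63987203 0.08314315 0.07      ]
pocket inner corners (array([0.64817017, 0.06823696, 0.05129503]), np.float64(0.0010096515654198356))
pocket inner corners (array([ 0.64437662, -0.00361793,  0.03751371]), np.float64(0.0012393631397567156))
```

```bash
python3 -m inch '{"grip":[-1,-1,-1,-1,-1,-1,-1,-1,-1],"dp":[[-1,-2,-4],[-2,-4,-8],[-3,-6.5,-12],[-3,-9,-16],[-3,-11,-20],[-3,-13,-24],[-3,-14.5,-26.5],[-3,-15,-27],[-3,-15,-27]],"rot":[[1,0,0],[3,0,0],[5,0,0],[7,0,0],[8.4,0,0],[8.4,0,0],[8.4,0,0],[8.4,0,0],[8.4,0,0]]}'; python3 st.py; python3 shot.py wrist 10
```

```text
clock: 7.85
ee_pos: [0.4996, 0.2603, 0.2488]
ee_rot: [-0.877, 1.57, -2.664]
contact_force: [-0.3, -0.2, 0.0]
finger_gap: 1.003
7.85 pos [0.4996 0.2603 0.2488] F [-0.27   -0.1997  0.0028] gap 1.002667391614061
R cols x,y,z [[-0.0008292028472919599, 0.9766646206573046, -0.21476855258384897], [-0.00042884138138826744, -0.21476895396911957, -0.9766647902459062], [-0.9999995642587589, -0.0007177515821528702, 0.000596921233216835]]
[-0.2578  0.434  -0.4476  1.7285  0.2139  1.0286 -0.9969]
```

View pics/wrist10.png

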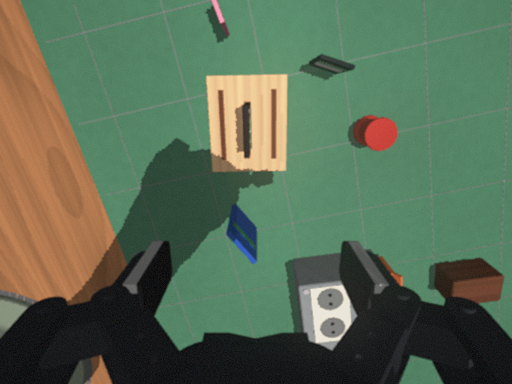

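```bash
cat > m4.py <<'E'
from h import *
import sys
for f in sys.argv[1:]:
    im,d,K,T=load(f'pics/{f}.npz'); H=hsv(im); P=cloud(d,K,T)
    reg=(P[...,0]>.42)&(P[...,0]<.59)&(P[...,1]>.22)&(P[...,1]<.39)&(d>0)
    m=reg&(abs(P[...,2]-.045)<.006)&(H[...,2]>90)
    vv,uu=np.where(m); Q=np.array([plane(K,T,u,v,.045)[:2] for u,v in zip(uu,vv)],np.float32)*1000
    r=cv2.minAreaRect(Q); print(f,'block',r,'z',np.median(P[m][:,2]))
    m=reg&(P[...,2]>.1)&(P[...,2]<.13); vv,uu=np.where(m); print(' holder px',uu.min(),uu.max(),vv.min(),vv.max(),'z',np.percentile(P[m][:,2],[5,50,95]))
    Q=np.array([plane(K,T,u,v,.115)[:2] for u,v in zip(uu,vv)],np.float32)*1000
    r=cv2.minAreaRect(Q); L=cv2.fitLine(Q,cv2.DIST_HUBER,0,.01,.01).ravel(); print(' holder',r,L,'ang',np.degrees(np.arctan(L[0]/L[1])),'px c',uu.mean(),vv.mean())
    m=(P[...,2]>.06)&reg&(P[...,2]<.13); q=P[m]; print(q.mean(0),q.max(0))
E
python3 m4.py wrist10
python3 - <<'E'
from h import *
im,*_=load('pics/wrist10.npz'); cv2.imwrite('pics/c4.png',cv2.resize(im[60:185,190:310],(576,600),interpolation=cv2.INTER_CUBIC)[:,:,::-1])
E
```

```text
wrist10 block ((501.50390625, 305.0215759277344), (109.58139038085938, 89.6529312133789), 78.7035140991211) z 0.04374620410819176
 holder px 242 249 104 158 z [0.11166726 0.11356311 0.11472264]
 holder ((501.88665771484375, 306.07257080078125), (49.928367614746094, 6.218742847442627), 78.75090026855469) [2.1848321e-01 9.7584069e-01 5.0194818e+02 3.0679602e+02] ang 12.61996 px c 246.04545454545453 130.65625
[0.50506799 0.30858836 0.10803573] [0.5899928  0.35982461 0.1155649 ]
```

View pics/c4.png

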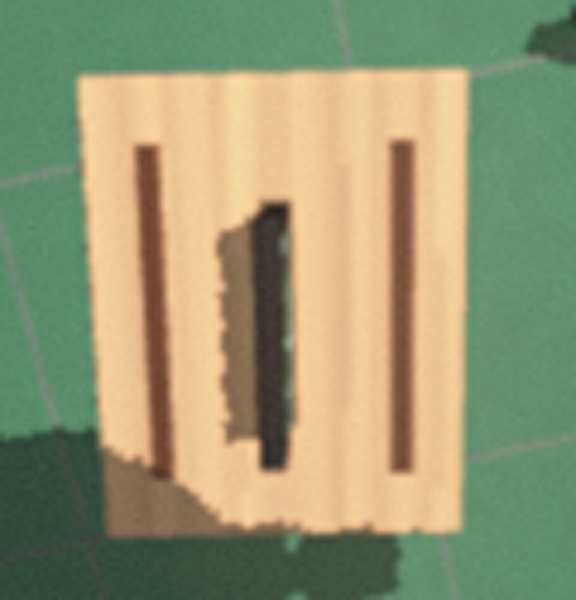

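The holder's top edge is at (246,131). It measures 49.9 x 6.2 mm, centred at (502,306), yaw 11.3°, top at about 114 mm. The block fit gives the same centre and yaw, so the choice is confirmed. Descending.

```bash
python3 -m inch '{"grip":[-1,-1,-1,-1,-1],"dp":[[1,-0.7,-3],[4,-0.76,-4.5],[8,-0.76,-4.5],[10,-0.76,-4.5],[10,-0.76,-4.5]],"rot":[[-1,0,0],[-1,0,0],[-1,0,0],[-1,0,0],[-1,0,0]]}'; python3 st.py; python3 shot.py wrist 11; python3 m4.py wrist11
```

```text
clock: 8.4
ee_pos: [0.5022, 0.303, 0.1464]
ee_rot: [-0.689, 1.566, -2.463]
contact_force: [0.5, -0.7, 1.0]
finger_gap: 1.003
8.4 pos [0.5022 0.303  0.1464] F [ 0.4683 -0.7274  0.9534] gap 1.0030398531054243
R cols x,y,z [[-0.0038539221462600137, 0.9795553367763866, -0.20113798616121847], [-0.0031098886124197866, -0.20115024764103048, -0.9795554637011477], [-0.9999877378632746, -0.0031496137623599485, 0.003821525381185381]]
[-0.3534  0.5924 -0.4159  1.7611  0.3029  0.8568 -1.1101]
wrist11 block ((501.6506652832031, 305.893798828125), (109.16583251953125, 89.4929428100586), 78.69452667236328) z 0.04367583750955005
 holder px 247 256 175 250 z [0.10898562 0.11345736 0.11447755]
 holder ((502.0303955078125, 308.4570007324219), (51.96553039550781, 5.707953453063965), 78.47533416748047) [2.0268145e-01 9.7924471e-01 5.0250461e+02 3.0939511e+02] ang 11.693807 px c 251.79773691654879 211.83875530410185
[0.50620196 0.31319131 0.10594923] [0.58999705 0.3602937  0.11535146]
```

View pics/wrist11.png

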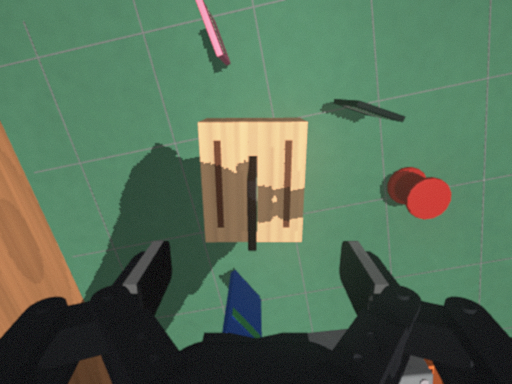

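```bash
python3 -m inch '{"grip":[-1,-1,-1,-1,-1],"dp":[[2.5,0,-0.1],[5,0,-0.1],[6.5,0,-0.1],[7,0,-0.1],[7,0,-0.1]],"rot":[[0,0,0],[0,0,0],[0,0,0],[0,0,0],[0,0,0]]}'; python3 st.py
```

```text
clock: 8.95
ee_pos: [0.5031, 0.3064, 0.0797]
ee_rot: [2.005, 1.571, 0.233]
contact_force: [0.4, 0.0, 0.1]
finger_gap: 0.999
8.95 pos [0.5031 0.3064 0.0797] F [0.4378 0.0181 0.1299] gap 0.9994036442891413
R cols x,y,z [[0.00022958322125682384, 0.9798740716897381, -0.1996165096421595], [5.4558612455346545e-05, -0.19961652687945555, -0.9798740935548512], [-0.9999999721574507, 0.00021407185103516913, -9.928917498944201e-05]]
[-0.3851  0.6849 -0.3785  1.7974  0.3594  0.7273 -1.1583]
```

```bash
python3 -m inch '{"grip":[-1,1,1,1,1,1,1,1,1,1],"dp":[[0.1,-0.1,0],[0.1,-0.1,0],[0.1,-0.1,0],[0.1,-0.1,0],[0.1,-0.1,0],[0.1,-0.1,0],[0.1,-0.1,0],[0.1,-0.1,0],[0.1,-0.1,0],[0.1,-0.1,0]],"rot":[[0,0,0],[0,0,0],[0,0,0],[0,0,0],[0,0,0],[0,0,0],[0,0,0],[0,0,0],[0,0,0],[0,0,0]]}' 50; python3 st.py; python3 shot.py wrist 12
```

```text
clock: 9.95
ee_pos: [0.5017, 0.3068, 0.0784]
ee_rot: [-2.898, 1.571, 1.614]
contact_force: [-2.3, -0.7, 6.3]
finger_gap: 0.067
9.95 pos [0.5017 0.3068 0.0784] F [-2.3451 -0.6766  6.3004] gap 0.06696254394352866
R cols x,y,z [[-3.014935520323503e-06, 0.9799721303205948, -0.19913468755047609], [7.007891970917113e-05, -0.19913468685534852, -0.979972127960774], [-0.9999999975399279, -1.6909696557654286e-05, -6.807500999728155e-05]]
[-0.3871  0.6857 -0.3779  1.8006  0.3606  0.7236 -1.161 ]
```

View pics/wrist12.png

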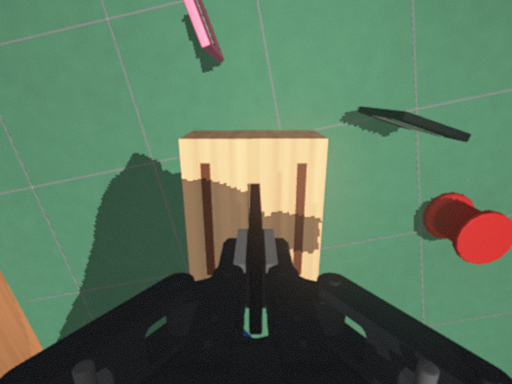

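```bash
python3 -m inch '{"grip":[1,1,1,1,1,1,1,1],"dp":[[-0.5,0,0],[-1.5,0,0],[-3,0,0],[-5,0,0],[-7,0,0],[-9,0,0],[-10.5,0,0],[-11,0,0]],"rot":[[0,0,0],[0,0,0],[0,0,0],[0,0,0],[0,0,0],[0,0,0],[0,0,0],[0,0,0]]}'; python3 -m inch '{"grip":[1,1,1,1,1,1,1,1,1,1],"dp":[[0,1,1],[0,3,3.5],[0,5.5,6.5],[0,8,9.5],[0,10.5,13],[0,13,16],[0,15.5,19],[0,17.5,21.5],[0,18.6,23.2],[0,19.1,23.9]],"rot":[[0,0,0],[-1,0,0],[-2,0,0],[-3,0,0],[-4,0,0],[-5,0,0],[-6,0,0],[-7,0,0],[-7.4,0,0],[-7.4,0,0]]}';  python3 -m inch '{"grip":[1,1,1],"dp":[[0,0,0],[0,0,0],[0,0,0]],"rot":[[0,0,0],[0,0,0],[0,0,0]]}';python3 st.py; python3 shot.py wrist 13; python3 shot.py side 13;python3 shot.py scene 13
```

```text
clock: 10.8
ee_pos: [0.5023, 0.3071, 0.1905]
ee_rot: [2.311, 1.568, 0.539]
contact_force: [-0.3, 0.9, -0.9]
finger_gap: 0.062
clock: 11.8
ee_pos: [0.6415, 0.0308, 0.187]
ee_rot: [-0.901, 1.569, -2.547]
contact_force: [0.4, -0.1, -1.4]
finger_gap: 0.062
clock: 12.1
ee_pos: [0.6409, 0.0359, 0.1883]
ee_rot: [-2.623, 1.57, 2.02]
contact_force: [-0.5, 0.3, -1.6]
finger_gap: 0.066
12.1 pos [0.6409 0.0359 0.1883] F [-0.4973  0.3375 -1.5535] gap 0.06581581117116458
R cols x,y,z [[-0.00021623469274431595, 0.9975758699379784, -0.0695869022161732], [0.00044889877774112463, -0.06958679999960335, -0.9975757995038285], [-0.9999998758662147, -0.00024694797184654504, -0.00043276350840223965]]
[ 0.1284  0.6217 -0.4246  1.5781  0.2877  1.0044 -0.451 ]
```

View pics/wrist13.png

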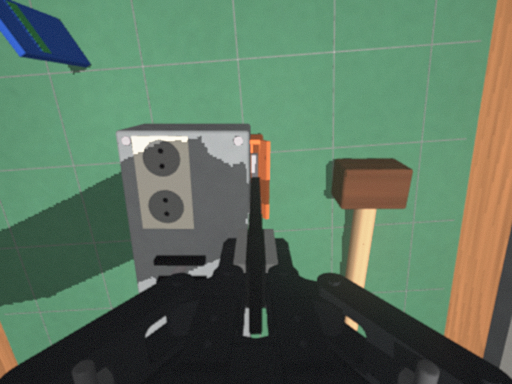

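View pics/side13.png

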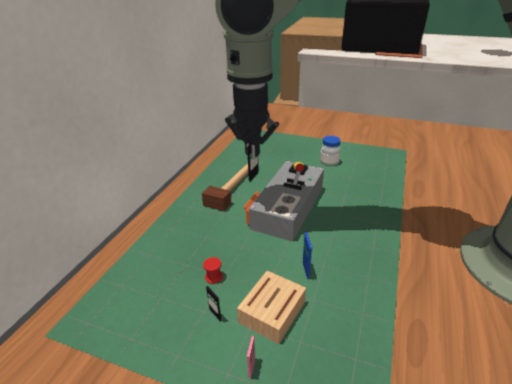

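View pics/scene13.png

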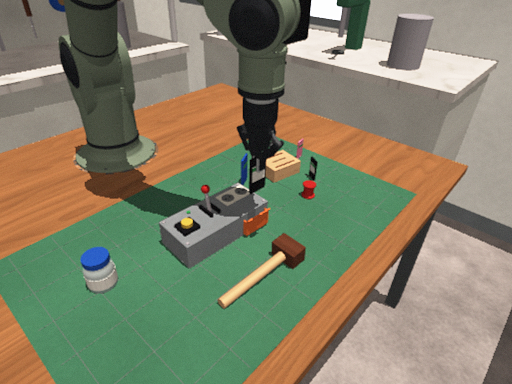

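```bash
python3 m3.py wrist13; python3 - <<'E'
from h import *
im,d,K,T=load('pics/wrist13.npz')
a=cv2.resize(im[110:350,200:320],(300,600),interpolation=cv2.INTER_CUBIC)
im,_,_,_=load('pics/side13.npz'); b=cv2.resize(im[130:230,225:285],(360,600),interpolation=cv2.INTER_CUBIC)
cv2.imwrite('pics/c5.png',np.hstack([a,b])[:,:,::-1])
P=cloud(d,K,T)
m=(P[...,2]>.12)&(P[...,2]<.24)&(P[...,1]>.04); m[:,:235]=0; m[:,280:]=0; m[250:]=0
q=P[m]; print(len(q),q.min(0),q.max(0),np.median(q,0))
for v in range(176,232,8):
    u=np.where(m[v])[0]
    if len(u): print(v,u.min(),u.max(),P[v,u].mean(0).round(4))
E
```

```text
wrist13 cam [0.64759694 0.11395467 0.3295316 ]
 orange [252 141  17  39 236] [0.6398 0.0348 0.0097] [0.6564 0.0721 0.0619]
  line [0.0855 0.9963 0.6512 0.0504] 209 y range 0.03483423634654348 0.07210046337194657 [0.05143749 0.05690473 0.06059374]
 orange [262 204   6  14  73] [ 0.6464 -0.0042  0.0543] [0.6519 0.0108 0.0613]
  line [0.0781 0.9969 0.6495 0.0035] 73 y range -0.004216153324072864 0.01077130961874997 [0.05513761 0.05872584 0.06054032]
 front edge [3.803e-01 9.249e-01 6.181e-01 2.000e-04] ang 22.35 x at y=.032: 0.6312 topz 0.0689
1475 [0.63218138 0.04195777 0.13421844] [0.65495107 0.06034765 0.22519381] [0.64376023 0.05780384 0.20241559]
184 251 259 [0.6436 0.0595 0.1513]
192 251 260 [0.6439 0.0595 0.1672]
200 250 260 [0.6436 0.0595 0.1809]
208 250 261 [0.6439 0.0594 0.1924]
216 249 262 [0.6438 0.0588 0.2012]
224 248 262 [0.6436 0.0588 0.21  ]
```

View pics/c5.png

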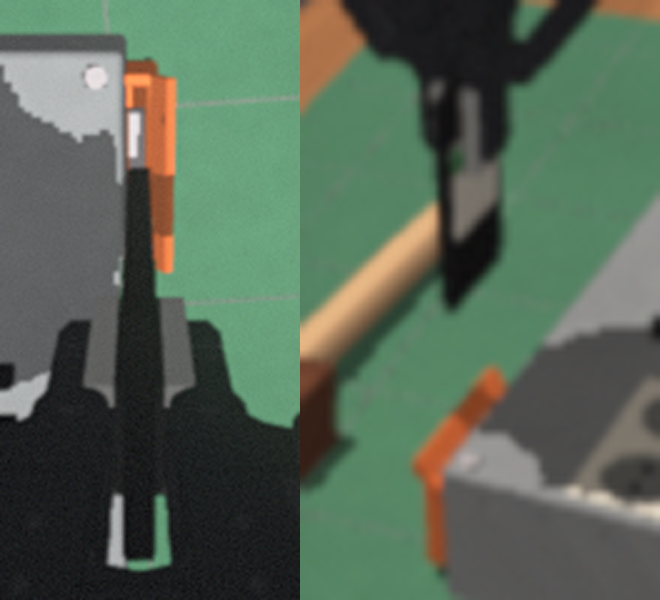

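```bash
python3 -m inch '{"grip":[1,1,1,1,1,1,1],"dp":[[1,0,0.1],[2.5,0,0.1],[4,0,0.1],[5,0,0.1],[5.7,0,0.1],[5.9,0,0.1],[5.9,0,0.1]],"rot":[[0,0,0],[0,0,0],[0,0,0],[0,0,0],[0,0,0],[0,0,0],[0,0,0]]}' ;python3 st.py; python3 shot.py wrist 14; python3 shot.py side 14;python3 shot.py scene 14; python3 - <<'E'
from h import *
im,d,K,T=load('pics/wrist14.npz')
P=cloud(d,K,T)
a=cv2.resize(im[110:350,200:320],(300,600),interpolation=cv2.INTER_CUBIC)
im,_,_,_=load('pics/side14.npz'); b=cv2.resize(im[160:240,230:280],(375,600),interpolation=cv2.INTER_CUBIC)
im,_,_,_=load('pics/scene14.npz'); c=cv2.resize(im[170:245,230:280],(400,600)[:2],interpolation=cv2.INTER_CUBIC)
o=np.hstack([a,b,c]); o=cv2.resize(o,(800,int(600*800/o.shape[1])))
cv2.imwrite('pics/c6.png',o[:,:,::-1])
E
```

```text
clock: 12.95
ee_pos: [0.6412, 0.0335, 0.1291]
ee_rot: [-1.712, 1.571, 2.929]
contact_force: [0.2, 0.4, -0.3]
finger_gap: 0.063
12.95 pos [0.6412 0.0335 0.1291] F [ 0.2235  0.4082 -0.2768] gap 0.06254763171303974
R cols x,y,z [[-0.00022559708564928727, 0.9974547832643843, -0.07130150383375444], [4.8750524081042634e-05, -0.07130149459345295, -0.9974548082455295], [-0.9999999733646702, -0.00022849888348674963, -3.2541034048622075e-05]]
[ 0.1177  0.6895 -0.4027  1.6226  0.3247  0.8966 -0.4784]
```

View pics/c6.png

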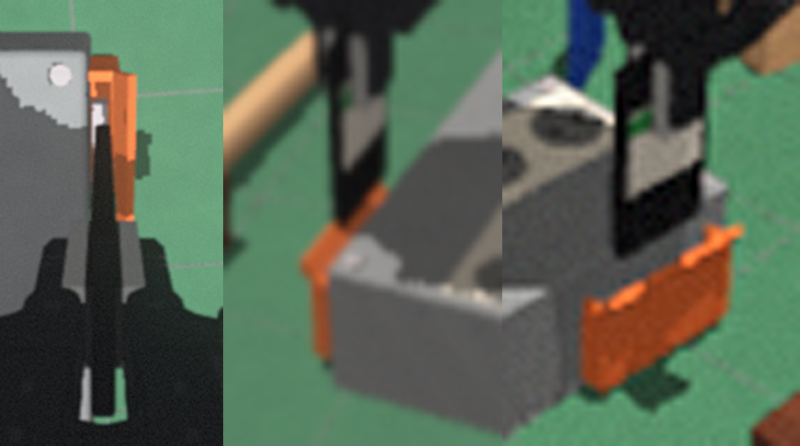

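The holder is poised over the pocket, between the face and the lip, and central along it. Lowering gently while watching the force.

```bash
python3 -m inch '{"grip":[1,1,1,1,1,1],"dp":[[0.5,0,0],[1.0,0,0],[1.4,0,0],[1.8,0,0],[2.2,0,0],[2.2,0,0]],"rot":[[0,0,0],[0,0,0],[0,0,0],[0,0,0],[0,0,0],[0,0,0]]}' ;python3 st.py
```

```text
clock: 13.7
ee_pos: [0.6409, 0.0334, 0.1066]
ee_rot: [-1.443, 1.57, -3.085]
contact_force: [-0.2, -1.1, 0.4]
finger_gap: 0.061
13.7 pos [0.6409 0.0334 0.1066] F [-0.238  -1.1207  0.444 ] gap 0.06119476711368801
R cols x,y,z [[-0.0008982225769053054, 0.9974496344192711, -0.07136820015290435], [-5.055006656656813e-05, -0.07136827414125291, -0.9974500322777027], [-0.9999995953203649, -0.0008923244710583034, 0.00011452574052517317]]
[ 0.1114  0.7174 -0.3929  1.6359  0.3392  0.8574 -0.4899]
```

Underside at about 48 mm, inside the pocket with no contact force. Continuing to just above the clip at 30 mm, which should be TCP ≈ 0.0885.

```bash
python3 -m inch '{"grip":[1,1,1,1,1,1],"dp":[[0.4,0,0],[0.8,0,0],[1.2,0,0],[1.5,0,0],[1.6,0,0],[1.6,0,0]],"rot":[[0,0,0],[0,0,0],[0,0,0],[0,0,0],[0,0,0],[0,0,0]]}' ;python3 st.py
```

```text
clock: 14.3
ee_pos: [0.6411, 0.0335, 0.0911]
ee_rot: [-1.603, 1.571, 3.038]
contact_force: [-0.3, 0.5, -1.2]
finger_gap: 0.066
14.3 pos [0.6411 0.0335 0.0911] F [-0.2586  0.5078 -1.2327] gap 0.06584681326802934
R cols x,y,z [[-0.0002391233384203273, 0.9974518857638685, -0.07134198207319198], [2.4958967770216667e-05, -0.07134197813757287, -0.9974519143961116], [-0.999999971098539, -0.00024029465391539606, -7.835837487368824e-06]]
[ 0.1066  0.7373 -0.3856  1.6436  0.3496  0.8299 -0.4981]
```

```bash
python3 shot.py wrist 15; python3 shot.py side 15;python3 shot.py scene 15; python3 - <<'E'
from h import *
im,d,K,T=load('pics/wrist15.npz')
a=cv2.resize(im[110:350,200:320],(300,600),interpolation=cv2.INTER_CUBIC)
im,_,_,_=load('pics/side15.npz'); b=cv2.resize(im[160:240,230:280],(375,600),interpolation=cv2.INTER_CUBIC)
im,_,_,_=load('pics/scene15.npz'); c=cv2.resize(im[170:245,230:280],(400,600)[:2],interpolation=cv2.INTER_CUBIC)
o=np.hstack([a,b,c]); o=cv2.resize(o,(800,int(600*800/o.shape[1])))
cv2.imwrite('pics/c7.png',o[:,:,::-1])
E
```

```text
(no output)
```

View pics/c7.png

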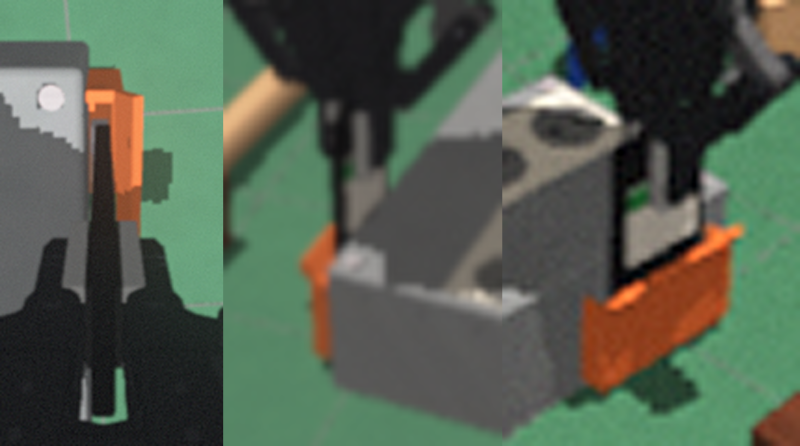

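It's in the pocket behind the lip. Now slowly onto the clip.

```bash
python3 -m inch '{"grip":[1,1,1,1,1,1,1],"dp":[[0.15,0,0],[0.3,0,0],[0.4,0,0],[0.5,0,0],[0.6,0,0],[0.6,0,0],[0.6,0,0]],"rot":[[0,0,0],[0,0,0],[0,0,0],[0,0,0],[0,0,0],[0,0,0],[0,0,0]]}' 60;python3 st.py
```

```text
clock: 15.15
ee_pos: [0.6413, 0.0335, 0.0854]
ee_rot: [1.692, 1.571, 0.05]
contact_force: [-0.8, 0.2, 3.6]
finger_gap: 0.065
15.15 pos [0.6413 0.0335 0.0854] F [-0.8064  0.1643  3.6226] gap 0.06520076497413654
R cols x,y,z [[0.00016964105859951228, 0.9974519664435506, -0.07134105311673761], [8.447433365532664e-06, -0.07134105557010204, -0.9974519806581088], [-0.9999999855752759, 0.00016860616110864202, -2.0528281210324684e-05]]
[ 0.1047  0.7448 -0.3827  1.6461  0.3536  0.8198 -0.5012]
```

```bash
python3 -m inch '{"grip":[1,1,1,1,1,1],"dp":[[0.1,0,0],[0.2,0,0],[0.3,0,0],[0.4,0,0],[0.4,0,0],[0.4,0,0]],"rot":[[0,0,0],[0,0,0],[0,0,0],[0,0,0],[0,0,0],[0,0,0]]}';python3 st.py;python3 -m inch '{"grip":[1,1,1],"dp":[[0.1,0,0],[0.1,0,0],[0.1,0,0]],"rot":[[0,0,0],[0,0,0],[0,0,0]]}'; python3 st.py
```

```text
clock: 15.75
ee_pos: [0.6413, 0.0335, 0.0813]
ee_rot: [1.7, 1.571, 0.058]
contact_force: [-1.3, -0.3, 6.8]
finger_gap: 0.063
15.75 pos [0.6413 0.0335 0.0813] F [-1.3131 -0.3469  6.8312] gap 0.06294602126926001
R cols x,y,z [[0.00021898241819837128, 0.9974469628572944, -0.07141084184813884], [1.2615028834650488e-05, -0.07141084631006647, -0.9974469864960951], [-0.9999999759437807, 0.00021752250329859502, -2.8220542008045024e-05]]
[ 0.1033  0.7501 -0.3807  1.6478  0.3563  0.8128 -0.5034]
clock: 16.05
ee_pos: [0.6413, 0.0335, 0.0804]
ee_rot: [1.759, 1.571, 0.117]
contact_force: [-1.1, -0.2, 6.1]
finger_gap: 0.064
16.05 pos [0.6413 0.0335 0.0804] F [-1.1287 -0.229   6.1238] gap 0.06366729978325794
R cols x,y,z [[0.00027376940319465137, 0.9974487349101263, -0.07138589690199548], [3.212515304285013e-05, -0.0713859083127815, -0.9974487711468363], [-0.9999999620091434, 0.00027077767193101066, -5.158647077666001e-05]]
[ 0.103   0.7513 -0.3802  1.6482  0.3569  0.8112 -0.5039]
```

```bash
python3 -m inch '{"grip":[1,1,1],"dp":[[0.05,0,0],[0.05,0,0],[0.05,0,0]],"rot":[[0,0,0],[0,0,0],[0,0,0]]}';python3 -m inch '{"grip":[1,1,1],"dp":[[0.05,0,0],[0.05,0,0],[0.05,0,0]],"rot":[[0,0,0],[0,0,0],[0,0,0]]}'
```

```text
clock: 16.35
ee_pos: [0.6414, 0.0335, 0.0803]
ee_rot: [1.547, 1.57, -0.096]
contact_force: [-3.0, -0.2, 12.7]
finger_gap: 0.063
clock: 16.65
ee_pos: [0.6415, 0.0335, 0.0802]
ee_rot: [1.508, 1.57, -0.134]
contact_force: [-5.8, -0.6, 19.1]
finger_gap: 0.059
```

The TCP stopped at z=0.0802 (0.0804 expected) while the force jumped from about 6 to 19 N, so the clip is on its stop. I'll ease back slightly and check.

```bash
python3 -m inch '{"grip":[1,1,1,1],"dp":[[-0.03,0,0],[-0.03,0,0],[-0.03,0,0],[-0.03,0,0]],"rot":[[0,0,0],[0,0,0],[0,0,0],[0,0,0]]}';python3 shot.py wrist 16; python3 shot.py side 16;python3 shot.py scene 16; python3 st.py; python3 - <<'E'
from h import *
im,d,K,T=load('pics/wrist16.npz')
a=cv2.resize(im[110:350,200:320],(300,600),interpolation=cv2.INTER_CUBIC)
im,_,_,_=load('pics/side16.npz'); b=cv2.resize(im[150:240,225:315],(600,600),interpolation=cv2.INTER_CUBIC)
im,_,_,_=load('pics/scene16.npz'); c=cv2.resize(im[160:250,190:280],(600,600),interpolation=cv2.INTER_CUBIC)
o=np.hstack([a,b,c]); o=cv2.resize(o,(800,int(600*800/o.shape[1])))
cv2.imwrite('pics/c8.png',o[:,:,::-1])
for n in ['scene','side']:
    for t in ['0','16']:
        im,d,K,T=load(f'pics/{n}{t}.npz'); H=hsv(im)
        for nm,lo,hi in [('red',(0,150,80),(5,255,255)),('blue',(108,150,50),(125,255,255))]:
            k,l,st,c=cv2.connectedComponentsWithStats(cv2.inRange(H,lo,hi)); print(n,t,nm,[c[i].round(1).tolist() for i in range(1,k) if st[i,4]>25])
E
```

```text
clock: 17.05
ee_pos: [0.6414, 0.0335, 0.0803]
ee_rot: [1.493, 1.57, -0.149]
contact_force: [-3.5, -1.4, 15.1]
finger_gap: 0.062
17.2 pos [0.6414 0.0335 0.0803] F [-4.1208 -0.8079 16.6333] gap 0.06310844692911294
R cols x,y,z [[0.0006044139667975568, 0.9974491452285759, -0.07137812946932715], [-7.015400937021576e-05, -0.07137810003756187, -0.9974493279928773], [-0.9999998148810685, 0.00060787976697535, 2.6833136094556176e-05]]
[ 0.1028  0.7515 -0.3801  1.6483  0.3573  0.8106 -0.5042]
scene 0 red [[308.6, 189.0], [204.8, 188.5]]
scene 0 blue [[243.7, 169.5], [94.8, 258.3]]
scene 16 red [[308.6, 188.8], [204.8, 188.9]]
scene 16 blue [[59.6, 5.2], [94.8, 258.3]]
side 0 red [[299.4, 167.1], [212.5, 270.0]]
side 0 blue [[331.2, 140.9], [307.0, 255.5]]
side 16 red [[299.5, 167.6], [212.6, 270.0]]
side 16 blue [[331.1, 141.0], [307.0, 255.3]]
```

View pics/c8.png

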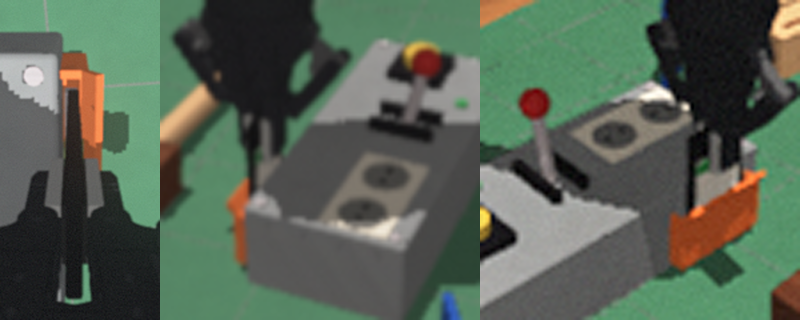

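View pics/scene16.png

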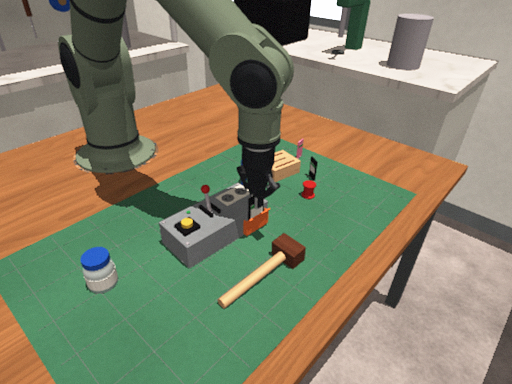

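The holder is fully home and held at about 15 N. The lever is up, and the spool, jar and mallet are where they were. Handing in.

```bash
python3 -c "
from workcell import bot; print(bot.close_job())"
```

```text
the job is handed in; nothing more can be done
None
```

I pressed the test button fully, and the lever dropped. I then pushed the lever back up past vertical to its rest. I took the black holder from the block, pushed it down behind the orange lip onto the clip, and handed in at about 17 s while still gripping it and pressing it home.

**Last checks:**
- **Holder:** the TCP stopped at z = 0.0803 m, against 0.0804 m expected for fully home. The force rose along the clip's spring curve and then jumped at the stop. It peaked at 19 N, and I eased it to about 15–17 N. The gripper opening stayed unchanged, so there was no sign of slipping.
- **Lever:** the ball is within half a pixel of its starting position in both fixed views.
- **Bystanders:** the jar and spool are within 0.2 pixel of where they started. The mallet looks unmoved; I judged it by eye only.

**Disagreements:**
- While raising the lever, the fingers briefly wedged against the ball at about 14 N sideways and 14 N up, until I followed the arc more steeply.
- The cameras disagreed by a few mm on the unit, mostly between the two fixed views. I used the wrist camera's values, and the holder went into the pocket with no side contact showing in the force.

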